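# Tighten the mould press with its tommy bar

## Task

Take the tommy bar and use it in the holes of the press's collar, moving it from hole to hole, to turn the collar clockwise (seen from above) until the pressing plate bears firmly on the mould's sprung lid: the collar should need about half as much turning effort again as when it runs free, no more, or the mould is crushed. Turn the collar only with the bar, then take the bar out and lay it flat on the worktop, off the press, leaving the other things where they are.

Things in the scene. Friction and masses are not known exactly. Their poses are not given: they have to be found in the camera images.
- bar: Loose tommy bar on the worktop, 0.08 to 0.17 kg: flat-sided wooden handle 80 long, 20 wide, 26 mm tall, and a round steel pin, 10 mm diameter, domed end, sticking 45 mm out of one end (a ferrule 17 mm across covers its first 4 mm). Origin: centre of the handle's underside; x along the bar towards the pin, z up; pin axis 13 mm above the origin.
- bar_tip (a point): The very end of the bar's pin, on its axis, 85 mm along x from the bar's origin.
- press: Press fixed to the worktop: board 180 x 214 x 22 mm, posts at y = +-85 mm, wooden bridge 40 mm wide with its top 148 mm above the worktop. Dome nuts (26 mm diameter) on the posts rise to 202 mm, so bar and hand can swing only about 60 degrees to either side of the press's -x (near side) or +x. Origin: centre of the board's underside, on the collar's axis; z up.
- collar: Steel collar, 76 mm diameter, 42 mm tall, turning at fixed height on the bridge about the press's z axis. Eight radial holes round its side, every 45 degrees, the first along its own +x: 13 x 13 mm square, mouths flared 2 mm sideways, 20 mm deep (radius 38 to 18 mm). Origin: on the axis at the holes' mid height, 171 mm above the worktop; turns with the collar.
- plate: Round steel pressing plate, 84 mm diameter, 10 mm thick, under the bridge, on the dark threaded spindle that shows above the collar. Origin: centre of its underside. Turning the collar clockwise seen from above lowers it 4.8 mm per radian. The collar runs free with a steady drag of 0.45 N m (0.3 to 0.4 N m read when paused under load) and stays where it is left.
- plate_face (a point): Centre of the pressing plate's underside.
- lid: Sprung lid of the steel mould (112 mm across) on the board: wooden disc, 100 mm diameter, steel dome in its middle. Origin: centre of the disc's underside. Spring: 40 N per mm. Once the plate meets it the collar's torque climbs steadily; firm is 1.3 to 1.9 times the free-running torque read in the same way (aim at 1.6), some 0.2 to 0.4 rad past first contact.
- lid_top (a point): Top of the dome on the lid, which the plate meets; 8 to 12 mm below the plate at the start, and its height differs by up to 1.5 mm from time to time.
- mug: Bystander: purple mug, 82 x 118 x 94 mm, standing to the left. Origin under its centre.
- tomato: Bystander: red tomato, 77 mm across, 72 mm tall, near the front edge to the right. Origin under its centre.
- spice: Bystander: small spice jar with a round yellow-brown cap, 42 x 42 x 96 mm, near the front edge. Origin under its centre.
Things that resemble listed ones, but are neither listed nor needed, are in the scene too. There is more than one size of the bar; the one meant has the size given above.

How it is judged:
By the outcome, as a careful person would: the job done as asked, in the order asked, and still so for the second after the job is handed in, with the robot touching nothing.
It also fails if it takes over 72 s, if anything falls off the work surface, if the arm or the gripper's body presses on something with over 40 N, if the wrist force passes 120 N, or if a joint passes its speed limit or range.

## Robot

A 7-joint arm with a two-finger parallel gripper is mounted at the origin on a cart in front of the work surface, level with it; the furniture and walls round the work are solid. World frame = base frame: x ahead of the robot, y to its left, z up, the work surface at z = 0. Lengths are in m, angles in rad, forces in N, time in s.
With the tool pointing down it reaches from about 0.4 to 0.85 m from the base axis. Payload 10.4 kg.
Tool frame: the origin (TCP) lies midway between the tips of the shut fingers; the grasp point (between the pads) lies 19 mm behind it; z points along the fingers, y is the line along which they close (so a half turn about z gives the same grasp; the last joint's range is limited). The gripper opens to 87 mm and grips with 3 to 60 N. Pads are 19 mm wide; open, the fingers measure 117 mm over their backs; the gripper's body (75 mm by 190 mm) begins 51 mm behind the grasp point.
Start: joints at [1.097, 0.332, -0.065, 1.46, 0.022, 1.35, -0.088], TCP at [0.272, -0.563, 0.223] pointing down, gripper open.
Joint ranges: [-2.6, 2.6], [-0.5, 2.12], [-1.47, 1.34], [0.16, 2.42], [-1.27, 4.41], [0.06, 2.06], [-2.6, 2.6]. Speed limits (rad/s): [2.22, 2.22, 2.79, 2.79, 3.14, 3.14, 3.14].

## Interface

Orientations are given as a unit quaternion [x, y, z, w].
In Python, from bench import r gives the robot as it stands.
- The arm moves only by the tool arm_command, never from a script. Its argument "moves" is one flat list of numbers, 4 for each row, row after row: the shift along the tool's x, y, z in cm, then the turn about the tool's z in degrees. A call has 1 to 12 rows; each row shifts and turns the commanded pose from where the row before left it, along the tool's axes as they then stand; what a row does not reach is not made up. A row lasts 1/12 s, in which the tool goes at most 41.7 mm and 7.16 degrees, less where a joint would pass 70% of its speed; a pose out of reach is approached as far as the arm can. A call with a gripper value outside its range is refused whole. "fingers" is the opening in per cent of the stroke, from 0 (shut) to 100 (fully open), set as the call begins (left out, the last holds). The fingers move at their own pace and stop on an object; "squeeze" is the grip in N (left out, the last holds). Time passes only in rows, so rows that do not move let the fingers close. It gives the time, the measured TCP pose, the force, the opening and the grip force at its end, in the units of the state.
- r.read_state(): the state, without advancing time (a new reading comes with each control period).
- r.camera(name): name is "side" or "top" or "wrist"; returns the picture (400x640x3 uint8, red, green, blue); there is no depth.
- r.camera_info(name): a dict with "fx", "fy", "cx", "cy" (pixels), "k1" (the pictures are not rectified: a ray, as slopes to the right and down, at radius r is drawn at 1 + k1 r^2 times it, then the intrinsics apply), "origin" and "attitude" of the camera in the world. Camera axes: x right, y up, looking along -z (the intrinsics and any distortion apply to the point x, -y, -z); pixel columns grow to the right and rows downward; lengths in m; the calibration is good to about 2 mm. A picture is of the moment at which its call begins: read the wrist's pose just before it. camera_info takes no time and is no camera call; for the wrist camera it gives the pose at the moment of the call.
- r.close_job(): hands the job in; it is judged then, once.
The state is a dict: "time": time; "joint_positions": joint angles; "joint_vel": joint speeds; "joint_torque": joint torques, N m; "ee_pos": TCP position; "eef_rot": TCP orientation; "ft_force": force on the tool from outside, world axes, zero at the start; "torque": the same for the moment, N m; "width": finger opening in m; "grip_force": force on a finger pad.
Only numpy, scipy, OpenCV 4.12 (cv2) and the standard library are available. Lean on these libraries where they do the work, as an engineer would, in place of code of your own. Each camera call takes 0.05 s, during which the arm holds its last target. There are 200 camera calls.

## Working session

There is one attempt and no reset: what is moved stays moved. The work goes in short steps, Python scripts to look and compute and a tool call to move; the robot and the scene stay as the last step left them, time stands still between calls to the robot, and variables do not carry over. Pictures are saved under pics/ and viewed, at most 10 in all, crops included, and the job is handed in when it is done.

Besides the shell and the picture viewer there is one more tool, called after "Call:" as name(argument=value, ...) on one line, values as JSON. arm_command: Moves the arm, as the interface text tells. Its arguments: {"type":"object","properties":{"moves":{"type":"array"},"fingers":{"type":"number"},"squeeze":{"type":"number"}},"required":["moves"]}

```bash
ls; mkdir -p pics; python3 - <<'E'
from bench import r
import cv2,numpy as np
s=r.read_state();print({k:np.round(v,3) for k,v in s.items()})
ims=[]
for n in["side","top"]:
    print(n,r.camera_info(n)); im=r.camera(n)[:,:,::-1]; cv2.imwrite(f"pics/{n}0.png",im)
E
```

```text
pics
{'time': np.float64(0.0), 'joint_positions': array([ 1.097,  0.333, -0.065,  1.461,  0.022,  1.35 , -0.089]), 'joint_vel': array([-0.002,  0.001,  0.   , -0.001, -0.   , -0.001, -0.001]), 'joint_torque': array([ 0.0000e+00, -6.2325e+01,  2.5000e-02, -3.8989e+01, -6.1000e-02,
        4.0000e-02,  0.0000e+00]), 'ee_pos': array([ 0.272, -0.562,  0.222]), 'eef_rot': array([ 0.975,  0.224, -0.   , -0.001]), 'ft_force': array([ 0.252, -0.129, -0.835]), 'torque': array([-0.038,  0.004,  0.006]), 'grip_force': np.float64(0.0), 'width': np.float64(0.087)}
side {'fx': 410.7295862382897, 'fy': 410.7295862382897, 'cx': 310.8796526447901, 'cy': 202.88167629692003, 'k1': -0.016607334133199828, 'origin': array([ 0.51791694, -0.8360788 ,  0.58624566]), 'attitude': array([0.51327809, 0.01912871, 0.01883759, 0.85780233])}
top {'fx': 370.8201266254535, 'fy': 370.8201266254535, 'cx': 326.80840232548746, 'cy': 202.10705599726703, 'k1': 0.005289297549738459, 'origin': array([0.37941465, 0.03435322, 1.22179744]), 'attitude': array([ 0.02876105, -0.03865574, -0.69857135,  0.71391639])}
```

View pics/top0.png

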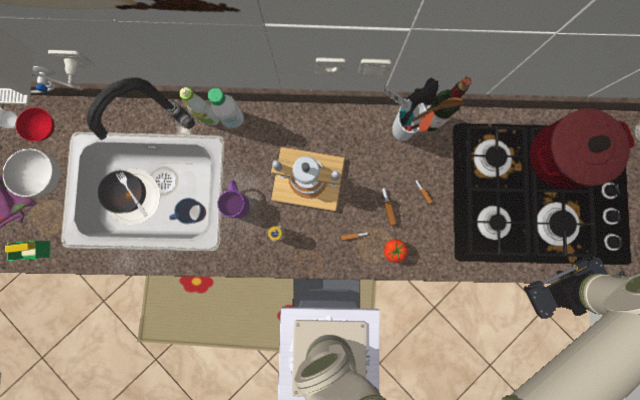

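View pics/side0.png

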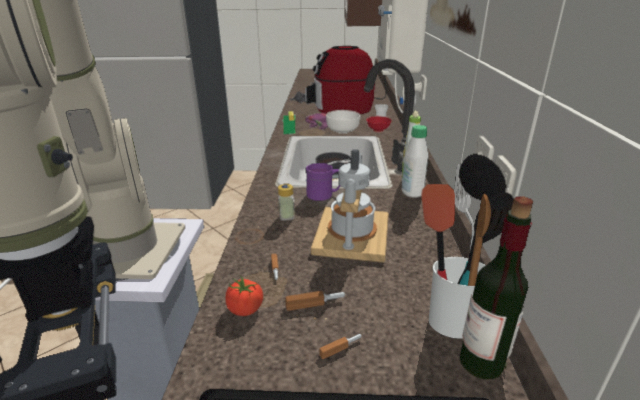

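The top view shows the press at (307,178), with the collar and the dark spindle on it. There are three candidate bars: A (390,206), B (424,191) and C (355,236). The mug is at (232,200), the spice jar at (275,233) and the tomato at (396,251). I'll measure the bars next.

```bash
cat > h.py <<'E'
import numpy as np, cv2
from bench import r
from scipy.spatial.transform import Rotation as R
def ray(ci,u,v):
    x=(u-ci['cx'])/ci['fx'];y=(v-ci['cy'])/ci['fy'];a,b=x,y
    for _ in range(5):
        k=1+ci['k1']*(a*a+b*b);a,b=x/k,y/k
    return np.array(ci['origin']),R.from_quat(ci['attitude']).apply([a,-b,-1.])
def onz(ci,u,v,z):
    o,d=ray(ci,u,v);return o+d*(z-o[2])/d[2]
def tri(c1,p1,c2,p2):
    o1,d1=ray(c1,*p1);o2,d2=ray(c2,*p2)
    t=np.linalg.lstsq(np.c_[d1,-d2],o2-o1,rcond=None)[0]
    a,b=o1+t[0]*d1,o2+t[1]*d2;return (a+b)/2,np.linalg.norm(a-b)
def proj(ci,p):
    q=R.from_quat(ci['attitude']).inv().apply(np.array(p)-ci['origin']);a,b=q[0]/-q[2],-q[1]/-q[2]
    k=1+ci['k1']*(a*a+b*b);return ci['cx']+ci['fx']*a*k,ci['cy']+ci['fy']*b*k
E
python3 - <<'E'
from h import *
ct=r.camera_info("top");im=cv2.imread("pics/top0.png")
hsv=cv2.cvtColor(im,cv2.COLOR_BGR2HSV)
for n,(u,v) in dict(A=(390,206),B=(424,191),C=(355,236)).items():
    c=np.zeros(hsv.shape[:2],np.uint8);c[v-25:v+25,u-20:u+20]=255
    m=cv2.inRange(hsv,(5,130,90),(20,255,255))&c
    k=max(cv2.findContours(m,0,1)[0],key=cv2.contourArea)
    b=cv2.boxPoints(cv2.minAreaRect(k));w=np.array([onz(ct,*p,0.02)[:2] for p in b])
    print(n,cv2.minAreaRect(k),np.linalg.norm(w[0]-w[1]),np.linalg.norm(w[1]-w[2]),w.mean(0),cv2.contourArea(k))
crop=im[110:260,250:450];cv2.imwrite("pics/c0.png",cv2.resize(crop,(800,600),interpolation=cv2.INTER_CUBIC))
E
```

```text
A ((389.7353515625, 212.94119262695312), (23.525955200195312, 6.790997505187988), 75.96376037597656) 0.022308492181208124 0.07643270637382421 [ 0.46386178 -0.18677663] 127.0
B ((425.84613037109375, 195.76919555664062), (16.086305618286133, 4.9923014640808105), 56.3099365234375) 0.01664372382894225 0.05230762875118248 [ 0.52272198 -0.3049514 ] 64.5
C ((349.0540771484375, 236.32432556152344), (4.274373531341553, 16.439899444580078), 80.53767395019531) 0.053227993344514064 0.013746094417400108 [ 0.38518361 -0.0554716 ] 53.5
```

View pics/c0.png

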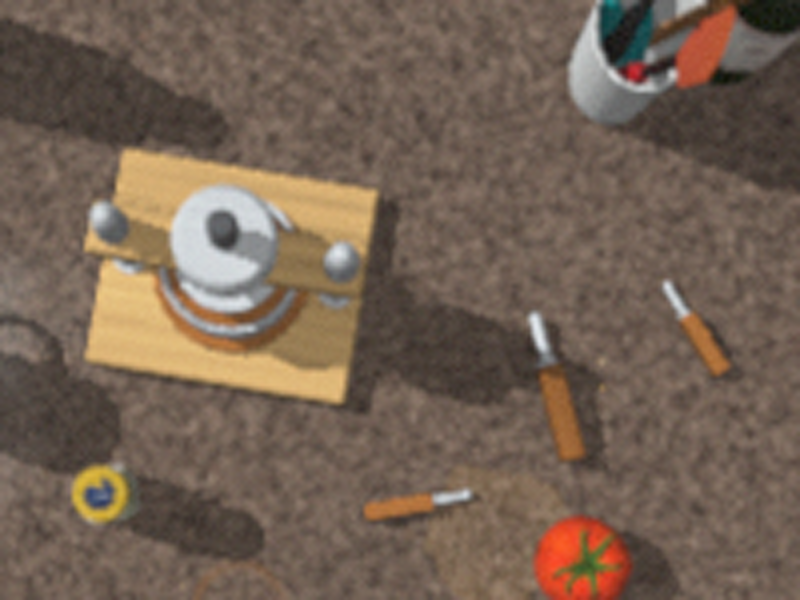

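A (390,206) measures about 76–80 x 20 mm in the handle with a long pin, so it fits the given size. B and C are about 53 x 15 mm and are small look-alikes. The crop confirms A: its pin points up towards (383,190) and its handle is the largest. Next I'll measure the bar and press and look with the wrist camera.

```bash
python3 - <<'E'
from h import *
ct=r.camera_info("top");cs=r.camera_info("side")
c=lambda u,v:(250+u/4-.375,110+v/4-.375)
print("nutL",onz(ct,*c(106,215),.195),"nutR",onz(ct,*c(343,256),.195))
print("collar top centre",onz(ct,*c(222,236),.192))
for p in[(123,150),(378,188),(345,403),(86,360)]:print("board",onz(ct,*c(*p),.022))
t=onz(ct,*c(534,315),.013);b=[onz(ct,*c(*p),.026) for p in[(540,370),(564,364),(584,457),(560,461)]]
print("tip",t,"handle",np.mean(b,0),b)
wi=r.camera_info("wrist");s=r.read_state();Rt=R.from_quat(s['eef_rot'])
print("cam in tool",Rt.inv().apply(wi['origin']-s['ee_pos']),(Rt.inv()*R.from_quat(wi['attitude'])).as_matrix().round(3),wi['fx'],wi['cx'],wi['cy'],wi['k1'])
E
```

```text
nutL [0.5836767  0.16537412 0.195     ] nutR [ 0.55853461 -0.0013239   0.195     ]
collar top centre [0.57127039 0.08390799 0.192     ]
board [0.67264577 0.17533259 0.022     ]
board [ 0.64599931 -0.0350716   0.022     ]
board [ 0.46809746 -0.01122875  0.022     ]
board [0.49841504 0.19958862 0.022     ]
tip [ 0.54483381 -0.16587715  0.013     ] handle [ 0.46368472 -0.1869383   0.026     ] [array([ 0.49815374, -0.16889923,  0.026     ]), array([ 0.50348832, -0.18840069,  0.026     ]), array([ 0.42837161, -0.20492957,  0.026     ]), array([ 0.42472521, -0.18552371,  0.026     ])]
cam in tool [ 0.08217069 -0.00040216 -0.16236907] [[-0.001  0.956  0.295]
 [ 1.     0.001  0.   ]
 [-0.     0.295 -0.956]] 292.4610146874971 323.16085994709397 202.2547479964376 -0.05411825883076388
```

Call:
arm_command(moves=[2.8,-2.1,0,0,2.8,-2.1,0,0,2.8,-2.1,0,0,2.8,-2.1,0,0,2.8,-2.1,0,0,2.8,-2.1,0,0,2.8,-2.1,0,0,2.8,-2.1,0,0,2.8,-2.1,0,0,2.8,-2.1,0,0,2.8,-2.1,0,0,2.8,-2.1,0,0], fingers=100)

```text
time: 1.1
ee_pos: [0.4652, -0.1877, 0.2224]
eef_rot: [0.975, 0.223, -0.0, 0.0]
ft_force: [0.7, -0.3, 0.3]
width: 0.0872
grip_force: 0.0
```

Call:
arm_command(moves=[0,0,0.4,-7,0,0,0.4,-7,0,0,0.4,-7,0,0,0.4,-7,0,0,0.4,-7,0,0,0.4,-7,0,0,0.4,-7,0,0,0.4,-7,0,0,0.4,-7,0,0,0.4,-7,0,0,0.4,-7,0,0,0.4,-7])

```text
time: 2.1
ee_pos: [0.4647, -0.1893, 0.1741]
eef_rot: [0.572, 0.82, -0.0, -0.0]
ft_force: [0.4, 0.5, -0.0]
width: 0.0875
grip_force: 0.0
```

Call:
arm_command(moves=[0,0,0,-7,0,0,0,-7,0,0,0,-7,0,0,0,-7,0,0,0,-7,0,0,0,-7,0,0,0,-7,0,0,0,-7,0,0,0,-7,0,0,0,-7,0,0,0,-7,0,0,0,-7])

```text
time: 3.1
ee_pos: [0.4647, -0.1893, 0.1742]
eef_rot: [-0.123, 0.992, 0.0, -0.0]
ft_force: [-0.2, -0.4, 0.4]
width: 0.0868
grip_force: 0.0
```

```bash
python3 - <<'E'
from h import *
wi=r.camera_info("wrist");im=r.camera("wrist")[:,:,::-1];cv2.imwrite("pics/w1.png",im)
print(r.read_state()['joint_positions'].round(2), wi['origin'],wi['attitude'])
hsv=cv2.cvtColor(im,cv2.COLOR_BGR2HSV)
m=cv2.inRange(hsv,(5,120,70),(22,255,255))
for k in cv2.findContours(m,0,1)[0]:
    if cv2.contourArea(k)>300:
        b=cv2.boxPoints(cv2.minAreaRect(k));w=np.array([onz(wi,*p,.026)[:2] for p in b]);print(cv2.minAreaRect(k),w.round(4).tolist(),w.mean(0))
E
```

```text
[ 0.82  0.14 -0.56  1.82  0.08  1.21  2.06] [ 0.38639954 -0.20855041  0.33666084] [-0.09159072 -0.11771494  0.77993635  0.60782697]
((439.5, 326.5), (279.0, 33.0), 0.0) [[0.6763, -0.1671], [0.6249, -0.1786], [0.542, 0.1835], [0.5924, 0.2147]] [0.60891885 0.01310966]
((168.2164764404297, 288.0741271972656), (24.5242977142334, 50.45488357543945), 5.90614128112793) [[0.6775, -0.3622], [0.6012, -0.36], [0.5968, -0.3302], [0.6726, -0.3303]] [ 0.63702667 -0.34567096]
((479.5610046386719, 259.5487976074219), (73.40167236328125, 87.30113220214844), 38.65980529785156) [[0.5338, -0.0459], [0.4369, -0.0151], [0.4733, 0.0782], [0.5802, 0.0522]] [0.50605013 0.01734777]
((59.68000411987305, 227.260009765625), (51.79999542236328, 14.799999237060547), 36.869895935058594) [[0.583, -0.517], [0.5644, -0.5045], [0.5917, -0.4525], [0.6111, -0.4642]] [ 0.58753483 -0.48454079]
((214.70004272460938, 209.9000244140625), (47.85185241699219, 17.441329956054688), 63.43495178222656) [[0.5027, -0.3247], [0.4896, -0.3088], [0.5339, -0.2779], [0.5481, -0.2941]] [ 0.5185926  -0.30137733]
((323.8506774902344, 185.36427307128906), (71.10990905761719, 19.263887405395508), 87.27368927001953) [[0.4265, -0.2099], [0.4206, -0.1905], [0.497, -0.1666], [0.5034, -0.1875]] [ 0.46183617 -0.18862736]
((456.3725891113281, 144.9756622314453), (49.670921325683594, 16.385290145874023), 3.6913859844207764) [[0.3965, -0.0875], [0.3801, -0.0922], [0.3696, -0.0393], [0.386, -0.0337]] [ 0.38306426 -0.06317446]
((338.9400329589844, 66.0799789428711), (82.40001678466797, 84.60000610351562), 36.86989212036133) [[0.362, -0.2581], [0.2913, -0.2245], [0.3173, -0.1511], [0.3922, -0.1822]] [ 0.34072479 -0.20394573]
```

View pics/w1.png

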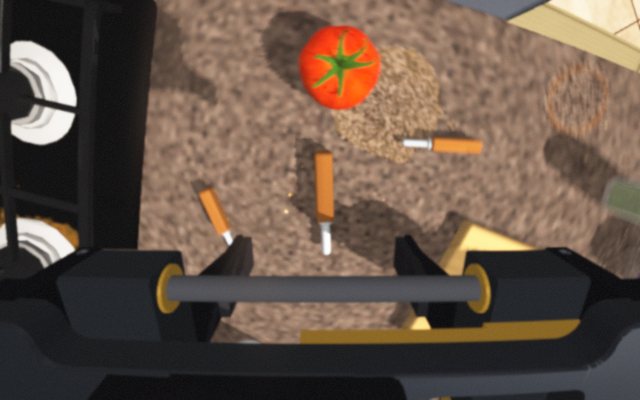

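The picture shows bar A at (324,190) with its pin tip at (327,253), between the open fingers. B is at (214,210), C at (445,145) and the tomato at (340,67). I'll descend and grip.

Call:
arm_command(moves=[0.1,0,2,-1.5,0,0,2,0,0,0,2,0,0,0,2,0,0,0,2,0,0,0,2,0,0,0,2,0,0,0,2,0,0,0,0.6,0,0,0,0.4,0,0,0,0,0,0,0,0,0])

```text
time: 4.15
ee_pos: [0.4646, -0.1898, 0.0054]
eef_rot: [-0.133, 0.991, -0.0, 0.0]
ft_force: [0.4, -0.6, -0.3]
width: 0.0869
grip_force: 0.0
```

Call:
arm_command(moves=[0,0,0,0,0,0,0,0,0,0,0,0,0,0,0,0,0,0,0,0,0,0,0,0,0,0,0,0,0,0,0,0,0,0,0,0,0,0,0,0], fingers=0, squeeze=50)

```text
time: 4.98
ee_pos: [0.464, -0.1896, 0.0045]
eef_rot: [-0.133, 0.991, -0.0, -0.0]
ft_force: [0.0, 0.1, 0.6]
width: 0.0282
grip_force: 0.0
```

Call:
arm_command(moves=[0,0,0,0,0,0,0,0,0,0,0,0,0,0,0,0,0,0,0,0])

```text
time: 5.4
ee_pos: [0.464, -0.1896, 0.0045]
eef_rot: [-0.133, 0.991, 0.0, -0.0]
ft_force: [-1.0, 1.0, 0.1]
width: 0.0195
grip_force: 50.0
```

Call:
arm_command(moves=[0,0,-0.5,0,0,0,-1,0,0,0,-2,0,0,0,-2,0,0,0,-2,0,0,0,-2,0,0,0,-2,0,0,0,-2,0,0,0,-1.8,0,0,0,-0.5,0,0,0,0,0,0,0,0,0])

```text
time: 6.4
ee_pos: [0.4637, -0.1896, 0.1622]
eef_rot: [-0.133, 0.991, -0.0, -0.0]
ft_force: [0.8, 0.2, -1.3]
width: 0.0198
grip_force: 50.0
```

```bash
python3 - <<'E'
from h import *
s=r.read_state();print(s['ee_pos'],s['width'],s['grip_force'],s['ft_force'],s['torque'])
wi=r.camera_info("wrist");im=r.camera("wrist")[:,:,::-1];cv2.imwrite("pics/w2.png",im)
sd=r.camera("side")[:,:,::-1];cv2.imwrite("pics/s2.png",sd)
hsv=cv2.cvtColor(im,cv2.COLOR_BGR2HSV)
m=cv2.inRange(hsv,(5,120,60),(22,255,255));m[:,:270]=0;m[:,380:]=0;m[:90]=0;m[280:]=0
for k in cv2.findContours(m,0,1)[0]:
    if cv2.contourArea(k)>200:print(cv2.boundingRect(k),cv2.minAreaRect(k))
Rt=R.from_quat(s['eef_rot'])
for x in(.03,.035,.04,.045):
  print(x,[np.round(proj(wi,s['ee_pos']+Rt.apply([x,y,z]))) for y,z in((0,.0045),(0,-.0215),(.01,-.0215),(-.01,-.0215))])
a=cv2.resize(im[90:310,220:420],(400,440),interpolation=2);b=cv2.resize(sd[150:270,300:400],(400,480),interpolation=2)[:440]
cv2.imwrite("pics/c2.png",np.hstack([a,b]))
E
```

```text
[ 0.4637314  -0.18955711  0.16221748] 0.019779026058745996 49.99970460310578 [ 0.79118839  0.2463806  -1.3178105 ] [ 0.15276252 -0.08620417  0.01807826]
(304, 186, 39, 91) ((323.0, 231.0), (38.0, 90.0), 0.0)
(309, 90, 70, 22) ((343.5, 100.5), (21.0, 69.0), 90.0)
0.03 [array([322., 201.]), array([322., 216.]), array([342., 216.]), array([303., 216.])]
0.035 [array([322., 193.]), array([322., 206.]), array([342., 206.]), array([302., 206.])]
0.04 [array([322., 185.]), array([322., 197.]), array([342., 197.]), array([302., 197.])]
0.045 [array([322., 176.]), array([322., 187.]), array([342., 187.]), array([302., 187.])]
```

View pics/c2.png

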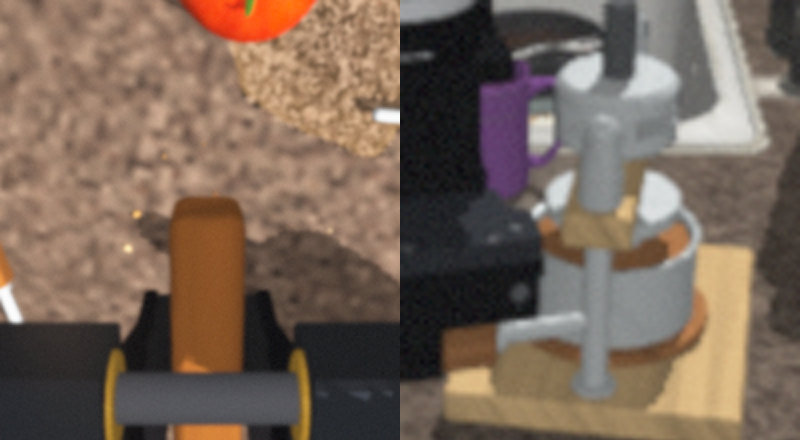

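The left half shows the bar gripped, its rear end at wrist pixel row 188–195, so the handle centre is at the TCP within 1 mm. The right half shows the collar in the side view with a hole (darker square) near side pixel (364,181). I'll take an azimuth profile round the collar.

```bash
python3 - <<'E'
from h import *
ct=r.camera_info("top");cs=r.camera_info("side")
print(tri(ct,(305.1,168.6),cs,(354.25,170.2)))
c=np.array([.5713,.0825])
print("proj top centre",proj(cs,[*c,.192]),proj(ct,[*c,.192]))
g=cv2.cvtColor(cv2.imread("pics/s2.png"),cv2.COLOR_BGR2GRAY).astype(np.float32)
def samp(az,z):
    a=np.radians(az);p=proj(cs,[c[0]+.038*np.cos(a),c[1]+.038*np.sin(a),z]);return p
zs=[.156,.160,.164,.168,.171,.174,.178,.182,.186]
az=np.arange(-180,10,4)
mx=np.array([[samp(a,z) for a in az] for z in zs],np.float32)
I=cv2.remap(g,mx[...,0],mx[...,1],cv2.INTER_LINEAR)
print("      "+" ".join(f"{z*1000:4.0f}" for z in zs))
for j,a in enumerate(az):print(f"{a:5d} "+" ".join(f"{v:4.0f}" for v in I[:,j]))
E
```

```text
(array([0.57143149, 0.08431944, 0.18399183]), np.float64(0.0027552581228456555))
proj top centre (np.float64(354.9118515661903), np.float64(167.35901999544907)) (np.float64(305.6262740823769), np.float64(168.62641022572808))
       156  160  164  168  171  174  178  182  186
 -180  113  109  103  105  104  102  103  122  138
 -176  112  109  102  105  106  104  102  116  140
 -172  108  107  104  106  108  106  105  112  136
 -168  110  110  109  108  110  110  107  113  132
 -164  112  113  113  111  115  115  111  116  131
 -160  115  116  118  118  119  120  117  120  132
 -156  118  119  121  122  122  123  119  121  132
 -152  124  123  125  127  126  127  122  124  132
 -148  126  125  126  128  129  128  125  125  133
 -144  127  127  125  129  131  131  127  127  134
 -140  131  129  126  127  132  131  129  129  135
 -136  132  129  127  128  132  133  131  131  137
 -132  130  128  128  130  131  134  133  133  139
 -128  122  120  125  129  131  134  135  136  140
 -124  115  116  119  124  132  136  137  137  142
 -120  122  122  126  127  133  142  141  139  143
 -116  1
[... 923 characters left out ...]
29  126  124  128  125  127  130  144
  -40  130  124  125  130  133  128  128  129  139
  -36  140  129  130  141  141  128  130  121  133
  -32  146  146  150  152  135  122  119  111  121
  -28  165  176  174  148  124  118  108  105  116
  -24  188  195  179  134  114  114  103  102  112
  -20  201  201  171  119  110  107   99   99  109
  -16  210  201  157  111  107  102   99  101  111
  -12  213  197  136  107  105  101  101  104  112
   -8  214  182  116  107  104  101  102  106  112
   -4  208  165  112  106  102  101  102  108  113
    0  201  142  107  104  101  101  103  111  114
    4  183  122  107  103   99  100  105  116  115
    8  166  117  110  102   99   99  109  121  116
```

Call:
arm_command(moves=[-0.85,2,-1,0,-0.85,2,-1,0,-0.85,2,-1,0,-0.85,2,-1,0,0,0,0,7,0,0,0,7,0,0,0,7,0,0,0,7,0,0,0,7,0,0,0,7,0,0,0,7,0,0,0,7])

```text
time: 7.5
ee_pos: [0.4751, -0.1033, 0.2014]
eef_rot: [0.35, 0.937, 0.0, -0.001]
ft_force: [0.4, 0.3, -2.0]
width: 0.0191
grip_force: 50.0
```

```bash
python3 - <<'E'
from h import *
s=r.read_state();print(s['ee_pos'],s['torque'],s['ft_force'])
wi=r.camera_info("wrist");im=r.camera("wrist")[:,:,::-1];cv2.imwrite("pics/w3.png",im)
np.save("w3.npy",wi,allow_pickle=True)
c=[.5713,.083]
u,v=map(int,proj(wi,[*c,.171]));print(u,v,proj(wi,[*c,.192]))
u0=min(u-80,640-200);v0=max(0,v-75)
print(u0,v0);cv2.imwrite("pics/c3.png",cv2.resize(im[v0:v0+150,u0:u0+200],(800,600),interpolation=2))
E
```

```text
[ 0.47507789 -0.10333778  0.20135788] [ 0.06321244 -0.11640402 -0.0562655 ] [ 0.3626587   0.31129578 -1.96760256]
611 164 (np.float64(639.6781243380547), np.float64(170.40707614780726))
440 89
```

View pics/c3.png

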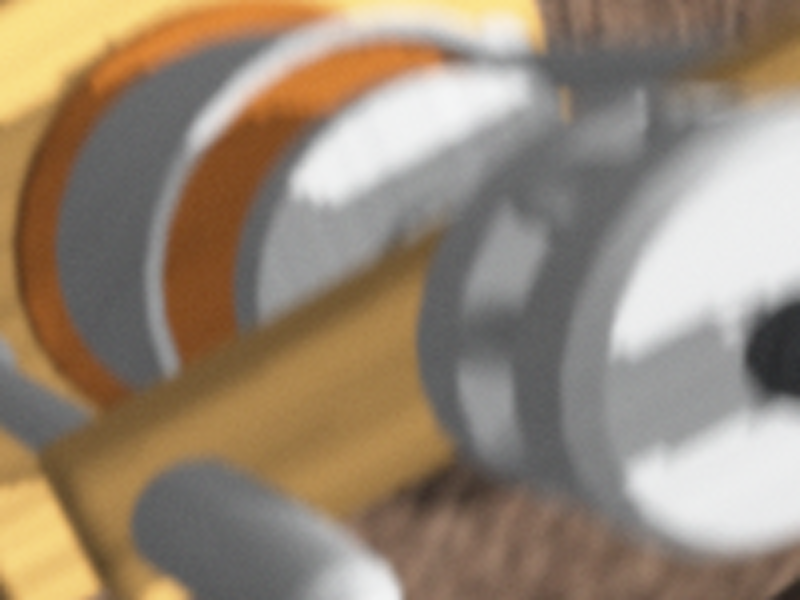

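The crop shows the collar's side with three lighter square patches, at crop (615,130), (505,255) and (490,405). I take these to be the holes and will unwrap them on the cylinder to get azimuths.

```bash
python3 - <<'E'
from h import *
wi=np.load("w3.npy",allow_pickle=True).item()
g=cv2.cvtColor(cv2.imread("pics/w3.png"),cv2.COLOR_BGR2GRAY)
c=np.array([.5713,.083])
zs=[.154,.158,.162,.166,.169,.172,.176,.180,.184,.188]
az=np.arange(100,300,4)
mx=np.array([[proj(wi,[c[0]+.038*np.cos(np.radians(a)),c[1]+.038*np.sin(np.radians(a)),z]) for a in az] for z in zs],np.float32)
I=cv2.remap(g,mx[...,0],mx[...,1],cv2.INTER_LINEAR)
print("      "+" ".join(f"{z*1000:4.0f}" for z in zs))
for j,a in enumerate(az):print(f"{a:5d} "+" ".join(f"{v:4d}" for v in I[:,j]))
for u,v in[(615,130),(505,255),(490,405)]:
  o,d=ray(wi,440+u/4-.375,89+v/4-.375);e=o[:2]-c;A=d[:2]@d[:2];B=e@d[:2];C=e@e-.038**2
  for t in[(-B-(B*B-A*C)**.5)/A] if B*B>A*C else []:
    p=o+t*d;print(np.degrees(np.arctan2(p[1]-c[1],p[0]-c[0]))%360,p[2])
E
```

```text
154  158  162  166  169  172  176  180  184  188
  100  207  225  230    0    0    0    0    0    0    0
  104  185  206  225    0    0    0    0    0    0    0
  108  165  185  201    0    0    0    0    0    0    0
  112  143  170  182  197    0    0    0    0    0    0
  116  133  140  172  179  122    0    0    0    0    0
  120  137  124  149  166  171    0    0    0    0    0
  124  135  124  126  149  159  165    0    0    0    0
  128  120  130  118  137  146  155    0    0    0    0
  132  105  117  117  116  136  143  152    0    0    0
  136   99  105  111  111  116  136  144   38    0    0
  140   99   98  107  109  110  120  141  146    0    0
  144  101  100  102  109  110  111  132  142  150    0
  148   98  102  100  107  115  115  114  139  148    0
  152   95  102  103  103  114  125  118  128  145  155
  156   96   99  113  105  110  118  135  120  142  157
  160   97   99  107  134  106  119  132  134  126  161
  164  113  101  103  119  143  108  131  138  133  152
  168  136  105  104  118  132  137  115  131  144  147
  172  148  141  109  122  133  141  111  1
[... 1165 characters left out ...]
154  130   92   92  127
  260  102   96  115  152  153  153  116   94   93  127
  264  103   93  119  152  153  144  106   94   97  124
  268  100   94  122  151  144  130  100   95   96  126
  272   99   94  134  144  129  117   96   93   97  124
  276  100   99  133  128  116  103   93   94  107  124
  280   98  110  125  115  105   94   92   96  112  124
  284   92  115  112  104   96   93   98  100  112  124
  288   99  110  102   96   95   99  100  105  117  122
  292  105  102   95   96   99  100  101  110  122  125
  296  102   95   94  100  103  102  105  118  120  139
178.92742864056046 0.17386339680613988
217.07979878102827 0.17103567242601408
258.64799403021095 0.17028150611575793
```

Call:
arm_command(moves=[0,0,0,-7,0,0,0,-7,0,0,0,-7,0,0,0,-7,0,0,0,-7,0,0,0,-7,0,0,0,-7,0,0,0,-7,0,0,0,-7,0,0,0,-7,0,0,0,-7,0,0,0,0])

```text
time: 8.55
ee_pos: [0.4752, -0.1034, 0.2017]
eef_rot: [-0.316, 0.949, 0.0, -0.001]
ft_force: [-0.7, -0.5, -1.4]
width: 0.0199
grip_force: 50.0
```

Call:
arm_command(moves=[2,0,0,0,0,3,0,0,0,3,0,0,0,3.1,0,0,0,0,2,0,0,0,1.9,0,-2,0,0,0,-2,0,0,0,-2,0,0,0,-1.5,0,0,0,0,0,0,0,0,0,0,0])

```text
time: 9.55
ee_pos: [0.4658, 0.003, 0.1629]
eef_rot: [-0.312, 0.95, 0.001, -0.0]
ft_force: [-0.9, -0.5, -0.8]
width: 0.0199
grip_force: 50.0
```

```bash
cat >> h.py <<'E'
def st(c=(.572,.082)):
    s=r.read_state();c=np.array(c);p=s['ee_pos'][:2]-c;q=s['eef_rot'];yaw=np.degrees(2*np.arctan2(q[1],q[0]))%360
    F=s['ft_force'];print("t",s['time'],"rad",np.linalg.norm(p)*1e3,"az",np.degrees(np.arctan2(p[1],p[0]))%360,"yaw",yaw,"z",s['ee_pos'][2],"pos",s['ee_pos'].round(4))
    print("F",F.round(2),"Mz",s['torque'].round(3),"T about axis",s['torque'][2]+p[0]*F[1]-p[1]*F[0],"grip",s['grip_force'],"q",s['joint_positions'].round(2))
    return s
E
python3 - <<'E'
from h import *
s=st()
for n in("top","side"):cv2.imwrite(f"pics/{n}4.png",r.camera(n)[:,:,::-1])
a=cv2.imread("pics/top4.png")[130:240,250:400];b=cv2.imread("pics/side4.png")[120:230,290:400]
cv2.imwrite("pics/c4.png",np.hstack([cv2.resize(a,(450,330),interpolation=2),cv2.resize(b,(330,330),interpolation=2)]))
Rt=R.from_quat(s['eef_rot']);tip=s['ee_pos']+Rt.apply([-.085,0,-.0085]);print("tip",tip,proj(r.camera_info("top"),tip),proj(r.camera_info("side"),tip))
E
```

```text
t 9.55 rad 132.36490660711817 az 216.64091237581582 yaw 216.30544776718594 z 0.1628833819219955 pos [0.4658 0.003  0.1629]
F [-0.87 -0.48 -0.81] Mz [ 0.119 -0.065  0.002] T about axis -0.015340556689797127 grip 49.999772887676954 q [ 0.66  0.08 -0.79  1.91  0.06  1.18  2.06]
tip [0.53430211 0.05332358 0.17134379] (np.float64(315.7972426609567), np.float64(182.9726770636401)) (np.float64(339.5114829437697), np.float64(180.08331582005937))
```

View pics/c4.png

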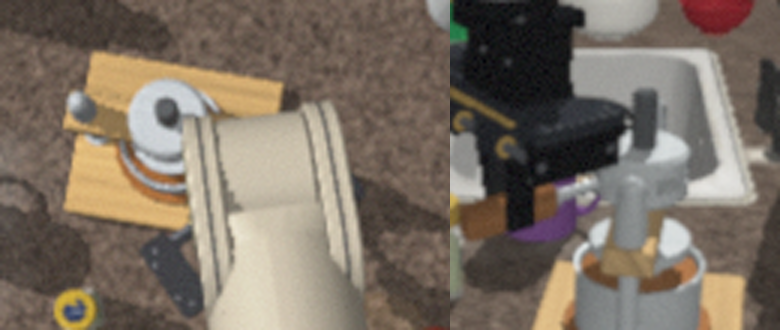

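The right half shows the pin tip at side pixel (339,181), level with the holes and just short of the collar. The left half shows the arm hiding the bar from above. I'll insert gently.

Call:
arm_command(moves=[-0.4,0,0,0,-0.4,0,0,0,-0.4,0,0,0,-0.2,0,0,0,0,0,0,0])

```text
time: 10.07
ee_pos: [0.4772, 0.0116, 0.1634]
eef_rot: [-0.312, 0.95, 0.0, -0.0]
ft_force: [-1.3, 2.1, -0.1]
width: 0.0197
grip_force: 50.0
```

```bash
python3 -c "
from h import *
st()"
```

```text
t 10.0667 rad 118.07124417460014 az 216.58411634378663 yaw 216.39289630054424 z 0.16335549505944214 pos [0.4772 0.0116 0.1634]
F [-1.29  2.07 -0.09] Mz [0.679 0.176 0.273] T about axis -0.013605366431540283 grip 50.025815879926085 q [ 0.64  0.12 -0.79  1.88  0.09  1.18  2.02]
```

Call:
arm_command(moves=[0,0.1,0,0,-0.3,0,0,0,-0.3,0,0,0,-0.3,0,0,0,0,0,0,0,0,0,0,0])

```text
time: 10.57
ee_pos: [0.4843, 0.0177, 0.1635]
eef_rot: [-0.312, 0.95, 0.0, 0.0]
ft_force: [-1.0, 3.5, -2.5]
width: 0.0201
grip_force: 50.0
```

```bash
python3 -c "
from h import *
st()"
```

```text
t 10.5667 rad 108.8026576932666 az 216.2507458428958 yaw 216.38153149264468 z 0.16348501023271084 pos [0.4843 0.0177 0.1635]
F [-1.    3.52 -2.49] Mz [1.024 0.13  0.346] T about axis -0.027608660706526345 grip 50.04336210899055 q [ 0.62  0.13 -0.8   1.87  0.1   1.18  2.  ]
```

Call:
arm_command(moves=[-0.04,0.95,0,5,-0.04,0.95,0,5,-0.04,0.95,0,5,-0.04,0.95,0,5,-0.04,0.95,0,5,-0.04,0.95,0,5,0,0,0,0,0,0,0,0,0,0,0,0])

```text
time: 11.32
ee_pos: [0.4638, 0.0671, 0.1637]
eef_rot: [-0.054, 0.999, -0.001, 0.0]
ft_force: [-0.3, -5.5, -0.7]
width: 0.0199
grip_force: 50.1
```

```bash
python3 -c "
from h import *
st()"
```

```text
t 11.3167 rad 109.17568149577762 az 187.85965155657073 yaw 186.1473077587176 z 0.16370081847572618 pos [0.4638 0.0671 0.1637]
F [-0.31 -5.46 -0.66] Mz [-1.163  0.229 -0.409] T about axis 0.17774365017417826 grip 50.077675050124526 q [ 0.54  0.09 -0.81  1.9   0.07  1.18  1.38]
```

Call:
arm_command(moves=[-0.04,0.95,0,5,-0.04,0.95,0,5,-0.04,0.95,0,5,-0.02,0.57,0,3,0,0.38,0,2,0,0.19,0,1,0,0.19,0,1,0,0.19,0,1,0,0.19,0,1,0,0.19,0,1])

```text
time: 12.15
ee_pos: [0.468, 0.1124, 0.1631]
eef_rot: [0.165, 0.986, -0.003, -0.001]
ft_force: [-6.8, -11.5, 0.3]
width: 0.0193
grip_force: 51.1
```

```bash
python3 -c "
from h import *
st()
cv2.imwrite('pics/side5.png',r.camera('side')[:,:,::-1])
st()
a=cv2.imread('pics/side5.png')[120:230,290:400]
cv2.imwrite('pics/c5.png',cv2.resize(a,(600,600),interpolation=2))"
```

```text
t 12.15 rad 108.38922155002692 az 163.71512537362796 yaw 160.9876032871694 z 0.16305984636059012 pos [0.468  0.1124 0.1631]
F [ -6.82 -11.5    0.32] Mz [-2.518  1.198 -0.944] T about axis 0.4600482918715924 grip 51.06493437458994 q [ 0.44  0.13 -0.81  1.87  0.11  1.19  0.83]
t 12.2 rad 108.40664711613981 az 163.55978101126772 yaw 160.9182110610829 z 0.1630675279497778 pos [0.468  0.1127 0.1631]
F [ -5.54 -12.17   0.83] Mz [-2.54   0.985 -0.925] T about axis 0.5112538708608418 grip 51.04635470379435 q [ 0.44  0.13 -0.81  1.87  0.11  1.19  0.82]
```

View pics/c5.png

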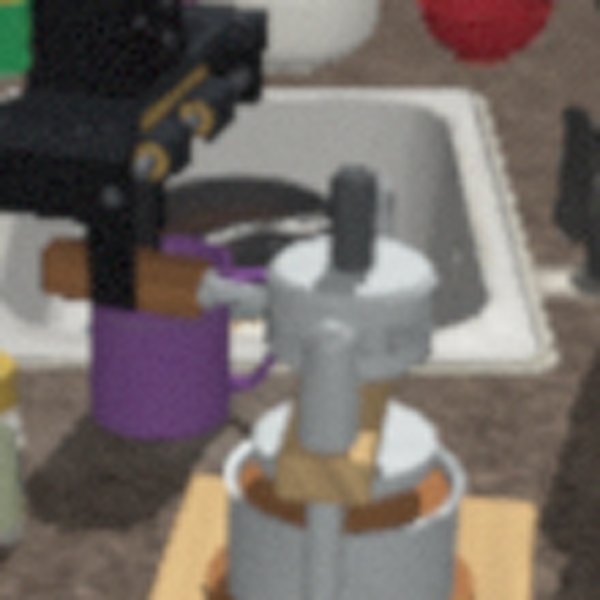

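The picture shows the pin in the collar's hole at crop (262,297), the bar level and the mug clear behind it. Torque while running is about 0.48 N m, so free running is confirmed. I'll continue.

Call:
arm_command(moves=[-0.04,0.95,0,5,-0.04,0.95,0,5,-0.04,0.95,0,5,-0.04,0.95,0,5,-0.04,0.95,0,5,-0.02,0.57,0,3,0,0.19,0,1,0,0.19,0,1,0,0,0,0,0,0,0,0,0,0,0,0])

```text
time: 13.12
ee_pos: [0.499, 0.1601, 0.1626]
eef_rot: [0.414, 0.91, -0.002, -0.001]
ft_force: [-5.7, -8.0, -3.0]
width: 0.0198
grip_force: 50.2
```

```bash
python3 -c "
from h import *
st()"
```

```text
t 13.1167 rad 106.91171619644231 az 133.08134068726048 yaw 131.09628121745166 z 0.1625595489000389 pos [0.499  0.1601 0.1626]
F [-5.72 -7.96 -3.02] Mz [-1.576  1.224 -0.693] T about axis 0.3349833350430326 grip 50.22772355005145 q [ 0.29  0.24 -0.77  1.77  0.18  1.21  0.18]
```

Call:
arm_command(moves=[-0.02,0.57,0,3,-0.02,0.57,0,3,-0.02,0.57,0,3,-0.02,0.57,0,3,0,0.19,0,1,0,0.19,0,1,0,0.19,0,1,0,0,0,0,0,0,0,0,0,0,0,0])

```text
time: 13.95
ee_pos: [0.522, 0.176, 0.1624]
eef_rot: [0.529, 0.849, -0.003, -0.001]
ft_force: [-9.0, -7.3, -1.2]
width: 0.0196
grip_force: 51.0
```

```bash
python3 -c "
from h import *
st()"
```

```text
t 13.95 rad 106.48028828382385 az 117.98604872763461 yaw 116.11369542853197 z 0.16235402806934485 pos [0.522  0.176  0.1624]
F [-9.01 -7.29 -1.2 ] Mz [-1.44   1.858 -0.813] T about axis 0.3980361482022087 grip 50.967781534418464 q [ 0.21  0.3  -0.73  1.7   0.21  1.23 -0.11]
```

Call:
arm_command(moves=[0,-0.2,0,0,0,-0.1,0,0,0.6,0,0,0,0.8,0,0,0,0.8,0,0,0,0.8,0,0,0,0,0,0,0])

```text
time: 14.53
ee_pos: [0.5065, 0.2073, 0.164]
eef_rot: [0.526, 0.85, 0.001, 0.0]
ft_force: [0.1, 0.5, -1.5]
width: 0.0194
grip_force: 50.0
```

Call:
arm_command(moves=[-0.1,-1.66,0,-7,-0.1,-1.66,0,-7,-0.1,-1.66,0,-7,-0.1,-1.66,0,-7,-0.1,-1.66,0,-7,-0.1,-1.66,0,-7,-0.1,-1.66,0,-7,-0.1,-1.66,0,-7,-0.1,-1.66,0,-7,-0.1,-1.66,0,-7,-0.1,-1.66,0,-7,-0.1,-1.66,0,-7])

```text
time: 15.53
ee_pos: [0.4399, 0.0345, 0.1639]
eef_rot: [-0.18, 0.984, -0.0, 0.001]
ft_force: [0.6, -0.4, -1.0]
width: 0.0199
grip_force: 50.0
```

Call:
arm_command(moves=[-0.1,-1.66,0,-7,-0.1,-1.66,0,-7,0,0,0,0,0,0,0,0])

```text
time: 15.87
ee_pos: [0.4554, 0.0055, 0.1636]
eef_rot: [-0.294, 0.956, 0.0, 0.0]
ft_force: [-0.4, 1.0, -0.9]
width: 0.0198
grip_force: 50.0
```

```bash
python3 -c "
from h import *
s=st()
wi=r.camera_info('wrist');im=r.camera('wrist')[:,:,::-1];cv2.imwrite('pics/w6.png',im)
g=cv2.cvtColor(im,cv2.COLOR_BGR2HSV);m=cv2.inRange(g,(5,120,50),(22,255,255))
v=[int(np.argmax(m[150:230,u]>0))+150 for u in(312,318,323,328,333)];print(v)
Rt=R.from_quat(s['eef_rot'])
for x in(.035,.04,.045):print(x,proj(wi,s['ee_pos']+Rt.apply([x,0,.0045]))[1],proj(wi,s['ee_pos']+Rt.apply([x,0,-.0215]))[1])
"
```

```text
t 15.8667 rad 139.5090461261099 az 213.26614766774193 yaw 214.19190770529363 z 0.16361590134359827 pos [0.4554 0.0055 0.1636]
F [-0.39  0.99 -0.88] Mz [ 0.197 -0.105 -0.005] T about axis -0.15026483568319732 grip 49.99919582158327 q [ 0.59  0.04 -0.71  1.94  0.03  1.17  2.04]
[189, 188, 188, 188, 189]
0.035 192.5237444259029 206.061035931415
0.04 184.29241867593 196.56762537258132
0.045 175.92277929705523 186.88298414966653
```

Call:
arm_command(moves=[0,-0.25,0.1,0,-0.5,0,0,0,-0.5,0,0,0,-0.4,0,0,0,-0.4,0,0,0,0,0,0,0,0,0,0,0])

```text
time: 16.5
ee_pos: [0.4713, 0.0142, 0.1625]
eef_rot: [-0.295, 0.955, 0.0, -0.0]
ft_force: [-0.4, -0.4, -1.2]
width: 0.0199
grip_force: 50.0
```

```bash
python3 -c "
from h import *
st()"
```

```text
t 16.5 rad 121.35885260817972 az 213.96262802364672 yaw 214.36346173566054 z 0.1624506439149904 pos [0.4713 0.0142 0.1625]
F [-0.42 -0.36 -1.2 ] Mz [ 0.096 -0.054  0.068] T about axis 0.07661482991574448 grip 49.99984455294907 q [ 0.57  0.09 -0.72  1.9   0.06  1.17  2.  ]
```

Tip at radius 36 with no contact, so it is entering the hole.

Call:
arm_command(moves=[-0.4,0,0,0,-0.4,0,0,0,-0.4,0,0,0,-0.1,0,0,0,0,0,0,0,0,0,0,0])

```text
time: 17.0
ee_pos: [0.482, 0.0212, 0.1625]
eef_rot: [-0.295, 0.955, 0.0, -0.0]
ft_force: [-0.4, -0.3, -1.3]
width: 0.0197
grip_force: 50.0
```

```bash
python3 -c "
from h import *
st()"
```

```text
t 17.0 rad 108.63815568108835 az 214.03688418100873 yaw 214.33650936077643 z 0.1624681447216713 pos [0.482  0.0212 0.1625]
F [-0.45 -0.3  -1.34] Mz [ 0.115 -0.05   0.017] T about axis 0.01679453885618453 grip 49.99966864474118 q [ 0.55  0.12 -0.72  1.87  0.09  1.18  1.97]
```

Call:
arm_command(moves=[-0.02,0.57,0,3,-0.02,0.57,0,3,-0.02,0.57,0,3,-0.02,0.57,0,3,0,0.19,0,1,0,0.19,0,1,0,0.19,0,1,0,0,0,0,0,0,0,0,0,0,0,0])

```text
time: 17.83
ee_pos: [0.4699, 0.0431, 0.1627]
eef_rot: [-0.166, 0.986, -0.002, 0.0]
ft_force: [3.1, -10.7, -1.3]
width: 0.0197
grip_force: 50.7
```

```bash
python3 -c "
from h import *
st()"
```

```text
t 17.8333 rad 109.24268328356794 az 200.86483852294916 yaw 199.06709499924148 z 0.162670182914785 pos [0.4699 0.0431 0.1627]
F [  3.14 -10.68  -1.32] Mz [-2.331 -0.789 -0.786] T about axis 0.4258604447194597 grip 50.686842519789934 q [ 0.51  0.09 -0.73  1.9   0.07  1.17  1.66]
```

Call:
arm_command(moves=[-0.02,0.57,0,3,-0.02,0.57,0,3,-0.02,0.57,0,3,0,0.19,0,1,0,0.19,0,1,0,0.19,0,1,0,0,0,0,0,0,0,0,0,0,0,0])

```text
time: 18.58
ee_pos: [0.4641, 0.0654, 0.1624]
eef_rot: [-0.062, 0.998, -0.002, -0.0]
ft_force: [-1.2, -10.5, -0.2]
width: 0.0196
grip_force: 50.3
```

```bash
python3 -c "
from h import *
st()"
```

```text
t 18.5833 rad 109.16761168291839 az 188.74923821830367 yaw 187.0874636254273 z 0.1623928830216687 pos [0.4641 0.0654 0.1624]
F [ -1.19 -10.48  -0.16] Mz [-2.252 -0.14  -0.786] T about axis 0.32539816703105545 grip 50.288990680128336 q [ 0.47  0.09 -0.74  1.9   0.07  1.18  1.41]
```

Call:
arm_command(moves=[-0.02,0.57,0,3,-0.02,0.57,0,3,0,0.19,0,1,0,0.19,0,1,0,0.19,0,1,0,0,0,0,0,0,0,0,0,0,0,0])

```text
time: 19.25
ee_pos: [0.463, 0.0824, 0.1622]
eef_rot: [0.017, 1.0, -0.002, -0.001]
ft_force: [-1.5, -11.0, 0.7]
width: 0.0197
grip_force: 50.3
```

```bash
cat >> h.py <<'E'
def avg(n=6,c=(.572,.082)):
    L=[]
    for _ in range(n):
        s=r.read_state();p=s['ee_pos'][:2]-c;F=s['ft_force'];L.append([s['torque'][2]+p[0]*F[1]-p[1]*F[0],np.hypot(F[0],F[1]),s['torque'][2]]);r.camera("side")
    q=s['eef_rot'];print("T,F,Mz",np.mean(L,0).round(3),"sd",np.std(L,0).round(3),"az",np.degrees(np.arctan2(p[1],p[0]))%360,"rad",np.hypot(*p),"yaw",np.degrees(2*np.arctan2(q[1],q[0]))%360,"t",s['time'])
E
python3 -c "
from h import *
avg()"
```

```text
T,F,Mz [ 0.315 10.508 -0.82 ] sd [0.104 0.705 0.036] az 179.80523044071893 rad 0.10897797876178078 yaw 178.08114013422323 t 19.5
```

Call:
arm_command(moves=[-0.02,0.57,0,3,-0.02,0.57,0,3,0,0.19,0,1,0,0.19,0,1,0,0.19,0,1,0,0,0,0,0,0,0,0,0,0,0,0])

```text
time: 20.22
ee_pos: [0.4646, 0.0994, 0.162]
eef_rot: [0.095, 0.995, -0.002, -0.001]
ft_force: [-3.0, -9.5, -0.4]
width: 0.0196
grip_force: 50.3
```

```bash
python3 -c "
from h import *
avg()"
```

```text
T,F,Mz [ 0.389 10.787 -0.775] sd [0.058 0.404 0.033] az 170.76204027422085 rad 0.10876790031191065 yaw 169.09340371737002 t 20.4667
```

Call:
arm_command(moves=[-0.02,0.57,0,3,-0.02,0.57,0,3,0,0.19,0,1,0,0.19,0,1,0,0.19,0,1,0,0,0,0,0,0,0,0,0,0,0,0])

```text
time: 21.18
ee_pos: [0.4689, 0.1159, 0.1618]
eef_rot: [0.173, 0.985, -0.002, -0.001]
ft_force: [-4.3, -9.8, 0.4]
width: 0.0194
grip_force: 50.7
```

```bash
python3 -c "
from h import *
avg()"
```

```text
T,F,Mz [ 0.344 10.916 -0.839] sd [0.033 0.322 0.026] az 161.824890947954 rad 0.1085582442487996 yaw 160.09252273958052 t 21.4333
```

Call:
arm_command(moves=[-0.02,0.57,0,3,0,0.19,0,1,0,0.19,0,1,0,0.19,0,1,0,0,0,0,0,0,0,0,0,0,0,0])

```text
time: 22.07
ee_pos: [0.4728, 0.1258, 0.1615]
eef_rot: [0.224, 0.974, -0.003, -0.002]
ft_force: [-6.8, -12.4, 0.6]
width: 0.0194
grip_force: 51.2
```

```bash
python3 -c "
from h import *
avg()"
```

```text
T,F,Mz [ 0.518 13.905 -0.984] sd [0.091 0.649 0.039] az 156.18011896897588 rad 0.10843698985742119 yaw 154.05865662966957 t 22.3167
```

Call:
arm_command(moves=[0,0.19,0,1,0,0.19,0,1,0,0.19,0,1,0,0.19,0,1,0,0,0,0,0,0,0,0,0,0,0,0])

```text
time: 22.95
ee_pos: [0.4761, 0.1325, 0.1614]
eef_rot: [0.258, 0.966, -0.003, -0.002]
ft_force: [-7.5, -11.7, 1.2]
width: 0.0196
grip_force: 51.2
```

```bash
python3 -c "
from h import *
avg(10)"
```

```text
T,F,Mz [ 0.473 13.94  -1.034] sd [0.059 0.486 0.017] az 152.2464046495449 rad 0.10832319902828566 yaw 150.05344312270594 t 23.4
```

Call:
arm_command(moves=[0,0.19,0,1,0,0.19,0,1,0,0.19,0,1,0,0.19,0,1,0,0,0,0,0,0,0,0,0,0,0,0])

```text
time: 24.03
ee_pos: [0.4798, 0.1388, 0.1612]
eef_rot: [0.292, 0.956, -0.004, -0.002]
ft_force: [-7.6, -12.8, 0.0]
width: 0.0196
grip_force: 51.3
```

```bash
python3 -c "
from h import *
avg(10)"
```

```text
T,F,Mz [ 0.521 14.651 -1.065] sd [0.052 0.574 0.031] az 148.34247741881026 rad 0.1083377128533191 yaw 146.04824561620376 t 24.4833
```

Call:
arm_command(moves=[0,0.19,0,1,0,0.19,0,1,0,0.19,0,1,0,0.19,0,1,0,0,0,0,0,0,0,0,0,0,0,0])

```text
time: 25.12
ee_pos: [0.4839, 0.1449, 0.1611]
eef_rot: [0.325, 0.946, -0.004, -0.002]
ft_force: [-8.8, -12.4, 0.9]
width: 0.0196
grip_force: 51.4
```

```bash
python3 -c "
from h import *
avg(12)"
```

```text
T,F,Mz [ 0.573 15.924 -1.149] sd [0.071 0.548 0.042] az 144.50154249235663 rad 0.10825165482828125 yaw 142.04629639593242 t 25.6667
```

Call:
arm_command(moves=[0,-0.2,0,0,0,-0.2,0,0,0.5,0,0,0,0.8,0,0,0,1,0,0,0,1,0,0,0,1.5,0,0,0,0,0,-3,0,0,0,-3,0,0,0,-2,0,0,0,0,0])

```text
time: 26.63
ee_pos: [0.4463, 0.1776, 0.2468]
eef_rot: [0.322, 0.947, 0.002, 0.003]
ft_force: [1.2, 0.6, -1.5]
width: 0.0193
grip_force: 50.0
```

Call:
arm_command(moves=[0,0,0,-6.6,0,0,0,-6.6,0,0,0,-6.6,0,0,0,-6.6,0,0,0,-6.6,0,0,0,-6.6,0,0,0,-6.6,0,0,0,-6.6,0,0,0,0])

```text
time: 27.38
ee_pos: [0.4446, 0.1762, 0.2419]
eef_rot: [-0.135, 0.991, -0.0, -0.0]
ft_force: [0.2, -0.6, -0.7]
width: 0.0194
grip_force: 50.0
```

```bash
python3 -c "
from h import *
s=st();d=R.from_quat(s['eef_rot']).inv().apply(np.array([.464,-.1896,.0055])-s['ee_pos']);print(d)"
```

```text
t 27.3833 rad 158.46571979505975 az 143.50523054315565 yaw 195.51316455723523 z 0.2419344751509404 pos [0.4446 0.1762 0.2419]
F [ 0.22 -0.62 -0.65] Mz [ 0.12  -0.077 -0.016] T about axis 0.04211712926063907 grip 49.9977505300194 q [ 0.31  0.05 -0.8   1.77  0.03  1.34  1.35]
[ 0.07903836 -0.35769019  0.23650012]
```

Call:
arm_command(moves=[0.7,-3.2,0,0,0.7,-3.2,0,0,0.7,-3.2,0,0,0.7,-3.2,0,0,0.7,-3.2,0,0,0.7,-3.2,0,0,0.7,-3.2,0,0,0.7,-3.2,0,0,0.7,-3.2,0,0,0.7,-3.2,0,0,0.7,-3.2,0,0,0,0,0,0])

```text
time: 28.38
ee_pos: [0.4618, -0.1906, 0.2416]
eef_rot: [-0.126, 0.992, -0.001, -0.001]
ft_force: [-1.3, 0.9, -1.4]
width: 0.0195
grip_force: 50.0
```

Call:
arm_command(moves=[0,0,3,0,0,0,3,0,0,0,3,0,0,0,3,0,0,0,3,0,0,0,3,0,0,0,3,0,0,0,1,0,0,0,0,0,0,0,0,0])

```text
time: 29.22
ee_pos: [0.4634, -0.184, 0.0232]
eef_rot: [-0.131, 0.991, 0.0, 0.0]
ft_force: [0.5, 0.6, -0.4]
width: 0.0195
grip_force: 50.0
```

Call:
arm_command(moves=[0,0,0.8,0,0,0,0.5,0,0,0,0.3,0,0,0,0.2,0,0,0,0,0,0,0,0,0])

```text
time: 29.72
ee_pos: [0.4632, -0.1845, 0.0047]
eef_rot: [-0.132, 0.991, -0.0, 0.0]
ft_force: [1.0, 0.0, -1.0]
width: 0.0199
grip_force: 50.0
```

Call:
arm_command(moves=[0,0,0,0,0,0,0,0,0,0,0,0,0,0,0,0,0,0,0,0,0,0,0,0,0,0,0,0,0,0,0,0], fingers=60)

```text
time: 30.38
ee_pos: [0.463, -0.1844, 0.0045]
eef_rot: [-0.132, 0.991, -0.0, -0.0]
ft_force: [0.2, -0.0, -0.3]
width: 0.0517
grip_force: 0.0
```

Call:
arm_command(moves=[0,0,-1,0,0,0,-2,0,0,0,-3,0,0,0,-3,0,0,0,-3,0,0,0,-3,0,0,0,-2,0,2,-2,0,0,3,-3,0,0,3,-3,0,0,0,0,0,0,0,0,0,0])

```text
time: 31.38
ee_pos: [0.406, -0.2833, 0.1753]
eef_rot: [-0.129, 0.992, -0.0, 0.0]
ft_force: [0.8, 0.6, -0.2]
width: 0.0524
grip_force: 0.0
```

```bash
python3 -c "
from h import *
st()
a=r.camera('top')[110:260,220:450,::-1];b=r.camera('side')[100:380,200:400,::-1]
cv2.imwrite('pics/c9.png',np.hstack([cv2.resize(a,(460,300),interpolation=2),cv2.resize(b,(214,300))]))"
```

```text
t 31.3833 rad 401.23925583886745 az 245.56074722153903 yaw 194.86072852065837 z 0.17527517359473332 pos [ 0.406  -0.2833  0.1753]
F [ 0.8   0.61 -0.17] Mz [ 0.18  -0.166  0.012] T about axis 0.20202782663586702 grip 0.0 q [ 0.82  0.1  -0.32  1.85  0.03  1.2   2.32]
```

View pics/c9.png

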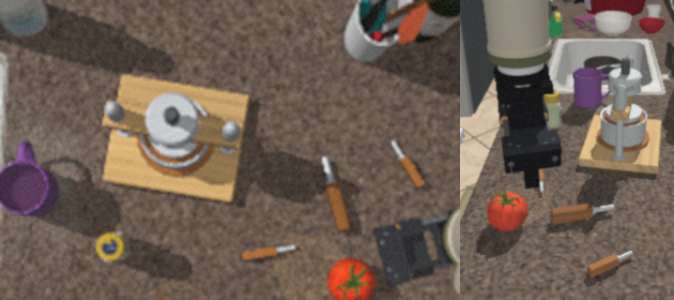

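The picture shows the bar flat on the worktop at crop (335,195). The mug, spice jar, tomato and look-alike bars are where they were, and the robot is clear. I'll hand the job in.

```bash
python3 -c "
from bench import r
print(r.close_job())"
```

```text
the job is handed in; nothing more can be done
None
```

I turned the collar clockwise with the bar, in two hole positions, until it needed about 1.5–1.6 times the free-running torque; the bar lies flat on the worktop off the press, the other things look unmoved, and the job was handed in at about 31 s.

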